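Pack the cream kit and the lotion kit

ROBOT

A 6-joint arm with a two-finger parallel gripper is mounted at the origin on the work surface. World frame = base frame: x ahead of the robot, y to its left, z up, the work surface at z = 0. Lengths are in m, angles in rad, forces in N, time in s.
With the tool pointing down it reaches from about 0.425 to 0.95 m from the base axis. Payload 3.5 kg.
Tool frame: the origin (TCP) lies on the centre line of the jaws, within the pads' length; the fingertips stand 17 mm ahead of it and the grasp point (between the pads) lies 2 mm behind it; z points along the fingers, y is the line along which they close (so a half turn about z gives the same grasp; the last joint's range is limited). The gripper opens to 85 mm and grips with 20 to 120 N. Pads are 22 mm wide; open, the fingers measure 114 mm over their backs; the gripper's body (76 mm by 85 mm) begins 54 mm behind the grasp point. The pads swing forward as they close: fully open they stand 13 mm farther back than shut.
Start: joints at [-1.385, 0.286, 1.577, -0, 1.279, -0.15], TCP at [0.222, -0.637, 0.248] pointing down, gripper open.
Joint ranges: [-2.77, 2.77], [-0.9, 2.22], [0.21, 2.48], [-1.53, 4.67], [0.24, 2.81], [-2.84, 2.84]. Speed limits (rad/s): [2.79, 2.79, 3.14, 3.14, 3.14, 3.14].

INTERFACE

Orientations are given as a unit quaternion [x, y, z, w].
In Python, from plant import ctrl gives the robot as it stands. The module is installed in compiled form; this text tells all that it offers.
- The arm moves only by the tool drive_tool, never from a script. Its argument "moves" is a list of rows, each a list of 3 entries, a list of its own where there are three numbers: the turn, a rotation vector about the tool's x, y, z in rad, then the shift along the tool's x, y, z in m, then the finger opening in m, from 0 to 0.0854. A call has 1 to 5 rows; each row shifts and turns the commanded pose from where the row before left it, along the tool's axes as they then stand; what a row does not reach is not made up. A row lasts 1/8 s, in which the tool goes at most 62.5 mm and 10.7 degrees, less where a joint would pass 70% of its speed; a pose out of reach is approached as far as the arm can. A call with a gripper value outside its range is refused whole. The fingers move at their own pace and stop on an object; "grip_force" is the grip in N (left out, the last holds). Time passes only in rows, so rows that do not move let the fingers close. It gives the time, the measured TCP pose, the force, the opening and the grip force at its end, in the units of the state.
- ctrl.get_state(): the state, without advancing time (a new reading comes with each control period).
- ctrl.read_camera(name): name is "side" or "top"; returns a dict with "image" (480x640x3 uint8, red, green, blue), "fx", "fy", "cx", "cy" (pixels), "R" (3x3) and "t" (3): a world point X has camera coordinates R X + t. Camera axes: x right, y down, z forward; pixel columns grow to the right and rows downward; lengths in m; the calibration is good to about 2 mm. A picture is of the moment at which its call begins. There is no depth.
- ctrl.sign_off(): hands the job in; it is judged then, once.
The state is a dict: "time": time; "qpos": joint angles; "dq": joint speeds; "joint_efforts": joint torques, N m; "eef_pos": TCP position; "tcp_rot": TCP orientation; "contact_force": force on the tool from outside, world axes, zero at the start; "wrist_torque": the same for the moment, N m; "opening": opening from 0.0 (shut) to 1.0 (fully open); "finger_force": force on a finger pad.
Only numpy, scipy, OpenCV 4.12 (cv2) and the standard library are available. Lean on these libraries where they do the work, as an engineer would, in place of code of your own. Each camera call takes 0.05 s, during which the arm holds its last target. There are 200 camera calls.

TASK

Make up two cosmetics-lesson kits from the stock standing between the trays (not from the full crate or tin at the back). The wooden three-compartment tray gets the wide jar in its middle compartment and the short amber bottle and the steel beaker in its two end compartments, either way round; the metal two-compartment tray gets the square bottle in its larger compartment and the tall amber bottle in its smaller one. Stand everything upright on the compartment floors, and leave the yellow-lidded tub and the mortar where they are.

Things in the scene. Friction and masses are not known exactly. Their poses are not given: they have to be found in the camera images.
- tall_bottle_c (a point): Tall amber glass bottle with paper band and white screw cap, standing upright, 100 mm high: round body 40 mm diameter up to 72 mm, then a neck and a cap of 28 mm diameter from 79 mm to the top. The point is on its axis, half-way up (50 mm above its underside); z up. About 0.14 kg.
- short_bottle_c (a point): Short amber glass bottle with paper band and white screw cap, standing upright, 66 mm high: round body 34 mm diameter up to 44 mm, then a neck and a cap of 25 mm diameter from 51 mm to the top. The point is on its axis, half-way up (33 mm above its underside); z up. About 0.07 kg.
- wide_jar_c (a point): Wide low white plastic jar, closed, standing upright, 54 mm high: round body 56 mm diameter up to 36 mm, white screw lid 60 mm diameter from there to the top. The point is on its axis, half-way up (27 mm above its underside); z up. About 0.13 kg.
- square_bottle_c (a point): Grey plastic bottle of square section, standing upright, 80 mm high: body 46 by 46 mm up to 56 mm, round white screw cap 30 mm diameter from 60 mm to the top. The point is on its axis, half-way up (40 mm above its underside); x and y are square to its flat sides, z up. About 0.12 kg.
- steel_beaker_c (a point): Open straight-sided round steel beaker with a small pouring lip at its +x rim, standing upright, 54 mm diameter, 64 mm high, wall 3 mm. The point is on its axis, half-way up (32 mm above its underside); z up. About 0.11 kg.
- wood_tray: Plain plywood tray fixed to the bench, 264 by 96 mm, 20 mm high, floor 5 mm thick, with three equal compartments in a row along its x axis, each 80 mm (x) by 84 mm (y) inside; walls and dividers 6 mm. Origin: centre of its underside; compartment centres at x = -86, 0 and +86 mm, y = 0.
- tin_tray: Bare metal tray fixed to the bench, 158 by 92 mm, 20 mm high, floor 5 mm thick, with two compartments side by side along its x axis; walls and divider 4 mm. Origin: centre of its underside. Smaller compartment 62 mm (x) by 84 mm (y), centre at x = -44 mm; larger compartment 84 by 84 mm, centre at x = +33 mm; both y = 0.
- tub_c (a point): Low round clear tub with a yellow lid, 79 mm diameter, 42 mm high, loose, standing among the stock; not part of either kit, to be left where it is. The point is its centre (21 mm above its underside).
- mortar_c (a point): White porcelain mortar (small open bowl), 76 mm diameter at the rim, 46 mm high, loose, standing among the stock; not part of either kit, to be left where it is. The point is on its axis, half-way up (23 mm above its underside).

How it is judged:
At the end, for the whole second after the job is handed in: Wooden tray: wide jar in the middle, short bottle and steel beaker in the end compartments; metal tray: square bottle in the larger, tall bottle in the smaller. Each on the compartment floor (5 mm), upright (0.12 rad), at rest, released; tub and mortar moved under 25 mm (x of wide_jar_c in the frame of wood_tray between -0.04 and 0.04 m and y of wide_jar_c in the frame of wood_tray between -0.042 and 0.042 m and z of wide_jar_c in the frame of wood_tray between 0.027 and 0.037 m and angle between each of wide_jar_c, tall_bottle_c, square_bottle_c's own z axis and vertical below 0.12 rad and linear speed of each of wide_jar, tall_bottle, square_bottle below 0.02 m/s and (((x of short_bottle_c in the frame of wood_tray between -0.126 and -0.046 m and y of short_bottle_c in the frame of wood_tray between -0.042 and 0.042 m and z of short_bottle_c in the frame of wood_tray between 0.033 and 0.043 m and angle between short_bottle_c's own z axis and vertical below 0.12 rad and linear speed of short_bottle below 0.02 m/s) and (x of steel_beaker_c in the frame of wood_tray between 0.046 and 0.126 m and y of steel_beaker_c in the frame of wood_tray between -0.042 and 0.042 m and z of steel_beaker_c in the frame of wood_tray between 0.032 and 0.042 m and angle between steel_beaker_c's own z axis and vertical below 0.12 rad and linear speed of steel_beaker below 0.02 m/s)) or ((x of short_bottle_c in the frame of wood_tray between 0.046 and 0.126 m and y of short_bottle_c in the frame of wood_tray between -0.042 and 0.042 m and z of short_bottle_c in the frame of wood_tray between 0.033 and 0.043 m and angle between short_bottle_c's own z axis and vertical below 0.12 rad and linear speed of short_bottle below 0.02 m/s) and (x of steel_beaker_c in the frame of wood_tray between -0.126 and -0.046 m and y of steel_beaker_c in the frame of wood_tray between -0.042 and 0.042 m and z of steel_beaker_c in the frame of wood_tray between 0.032 and 0.042 m and angle between steel_beaker_c's own z axis and vertical below 0.12 rad and linear speed of steel_beaker below 0.02 m/s))) and x of tall_bottle_c in the frame of tin_tray between -0.075 and -0.013 m and y of tall_bottle_c in the frame of tin_tray between -0.042 and 0.042 m and z of tall_bottle_c in the frame of tin_tray between 0.05 and 0.06 m and x of square_bottle_c in the frame of tin_tray between -0.009 and 0.075 m and y of square_bottle_c in the frame of tin_tray between -0.042 and 0.042 m and z of square_bottle_c in the frame of tin_tray between 0.04 and 0.05 m); the robot touches nothing.
It fails at once if the tub is moved more than 25 mm (distance of tub_c from where it was at the start of the episode above 0.025 m).
It fails at once if the mortar is moved more than 25 mm (distance of mortar_c from where it was at the start of the episode above 0.025 m).
It also fails if it takes over 134 s, if anything falls off the work surface, if the arm or the gripper's body presses on something with over 40 N, if the wrist force passes 120 N, or if a joint passes its speed limit or range.

## Working session

There is one attempt and no reset: what is moved stays moved. The work goes in short steps, Python scripts to look and compute and a tool call to move; the robot and the scene stay as the last step left them, time stands still between calls to the robot, and variables do not carry over. Pictures are saved under pics/ and viewed, at most 18 in all, crops included, and the job is handed in when it is done.

Besides the shell and the picture viewer there is one more tool, called as name(argument=value, ...) on one line, values as JSON. drive_tool: Moves the arm, as the interface text tells. Its arguments: {"type":"object","properties":{"moves":{"type":"array","items":{"type":"array"}},"grip_force":{"type":"number"}},"required":["moves"]}

```bash
mkdir -p pics; cat > h.py <<'E'
import numpy as np, cv2, json
from plant import ctrl
def snap(n,f):
    c=ctrl.read_camera(n); cv2.imwrite(f'pics/{f}.png',c['image'][:,:,::-1])
    json.dump({k:np.asarray(c[k]).tolist() for k in('fx','fy','cx','cy','R','t')},open(f'{n}.json','w')); return c
def ray(n,u,v):
    c=json.load(open(f'{n}.json'));R=np.array(c['R']);t=np.array(c['t'])
    d=R.T@np.array([(u-c['cx'])/c['fx'],(v-c['cy'])/c['fy'],1]);return -R.T@t,d
def atz(n,u,v,z):
    o,d=ray(n,u,v);return o+d*(z-o[2])/d[2]
def tri(a,b):  # a=top px, b=side px
    o1,d1=ray('top',*a);o2,d2=ray('side',*b)
    s=np.linalg.lstsq(np.c_[d1,-d2],o2-o1,rcond=None)[0]
    p,q=o1+s[0]*d1,o2+s[1]*d2
    return (p+q)/2,np.linalg.norm(p-q)
E
python3 - <<'E'
from h import *
np.set_printoptions(precision=3,suppress=True)
for n in('top','side'):
    c=snap(n,n+'1');print(n,c['fx'],c['R'],c['t'],-np.array(c['R']).T@c['t'])
s=ctrl.get_state();print(s)
E
```

```text
top 442.73898358025946 [[-0.027 -1.    -0.007]
 [-0.982  0.028 -0.186]
 [ 0.186  0.002 -0.983]] [0.012 0.551 0.748] [ 0.403 -0.006  0.838]
side 493.0415869505556 [[-0.802 -0.597  0.024]
 [-0.326  0.405 -0.854]
 [ 0.5   -0.693 -0.519]] [0.456 0.238 0.835] [0.026 0.754 0.626]
{'time': 0.1, 'qpos': array([-1.385,  0.287,  1.578, -0.   ,  1.279, -0.15 ]), 'dq': array([ 0.   , -0.002, -0.005, -0.   , -0.   , -0.   ]), 'joint_efforts': array([  0.001, -40.729, -29.37 ,  -0.   ,   0.003,  -0.   ]), 'eef_pos': array([ 0.222, -0.637,  0.247]), 'tcp_rot': array([ 0.986,  0.167, -0.   , -0.001]), 'contact_force': array([ 0.01 ,  0.74 , -0.211]), 'wrist_torque': array([ 0.037, -0.01 ,  0.033]), 'finger_force': 0.0, 'opening': 0.9963178714865265}
```

View pics/top1.png

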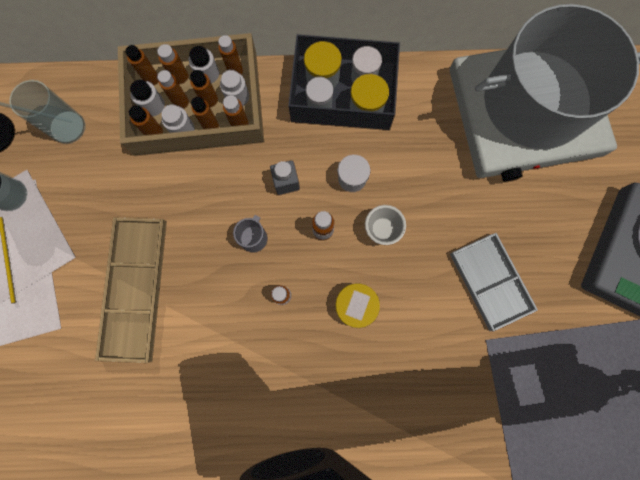

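View pics/side1.png

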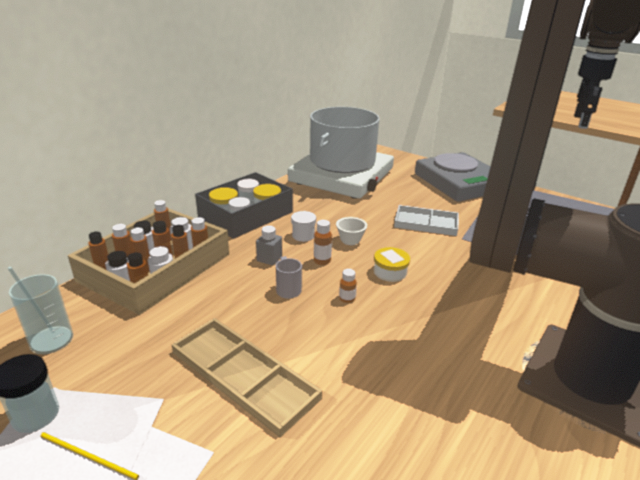

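```bash
python3 - <<'E'
import cv2,numpy as np
t=cv2.imread('pics/top1.png');s=cv2.imread('pics/side1.png')
z=lambda i,u,v,w,h,k:cv2.resize(i[v:v+h,u:u+w],None,fx=k,fy=k,interpolation=cv2.INTER_CUBIC)
cv2.imwrite('pics/c1.png',z(t,230,150,180,180,3.3333)) # 600
cv2.imwrite('pics/c2.png',z(s,240,200,180,110,4))
o=np.zeros((600,800,3),np.uint8);a=z(t,90,210,80,160,3.75);o[:600,:300]=a
b=z(t,445,228,100,110,4.5);o[:495,320:770]=b;cv2.imwrite('pics/c3.png',o)
E
```

```text
(no output)
```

View pics/c1.png

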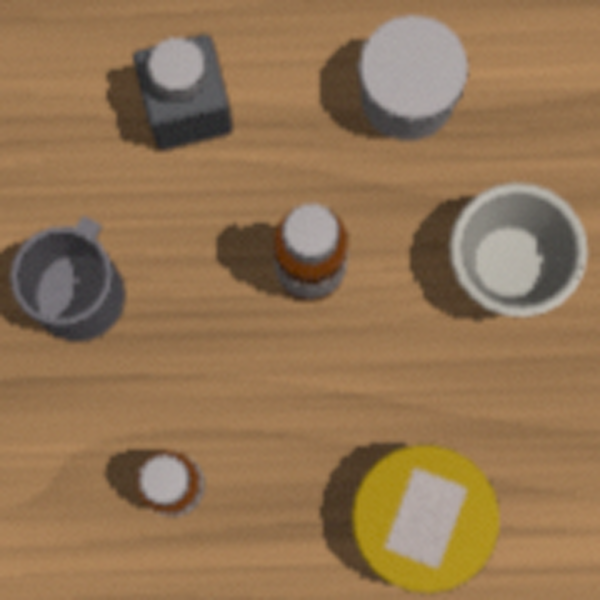

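View pics/c2.png

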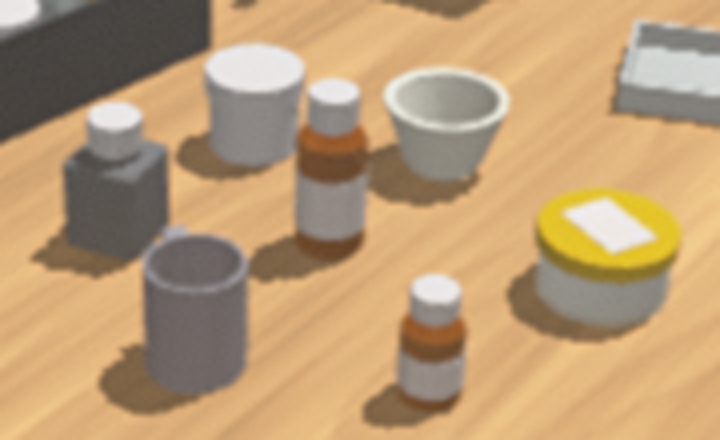

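View pics/c3.png

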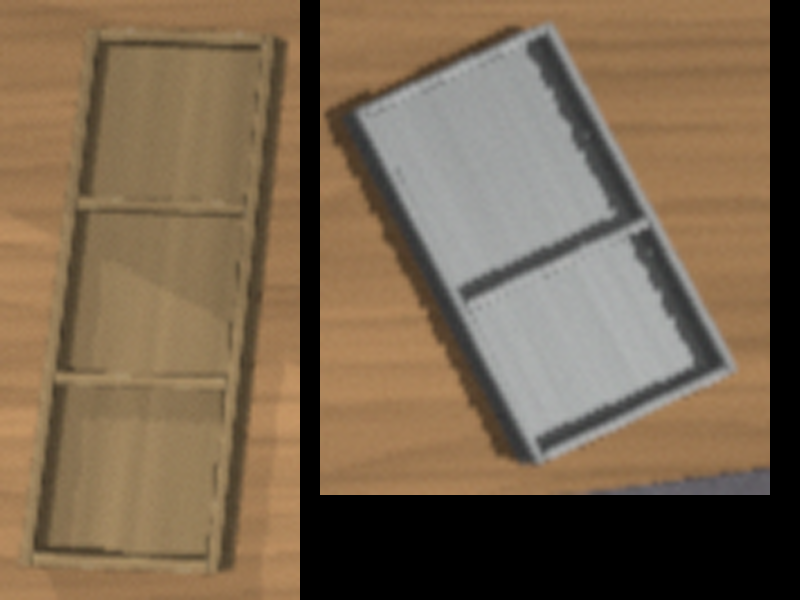

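```bash
python3 - <<'E'
from h import *
np.set_printoptions(precision=4,suppress=True)
T=lambda p:(230+p[0]*.3,150+p[1]*.3); S=lambda p:(240+p[0]/4,200+p[1]/4)
for n,a,b,z in [('square',(176,63),(115,117),.08),('jar',(414,68),(254,67),.054),('tall',(311,230),(334,92),.1),('beaker',(62,276),(195,263),.064),('short',(165,479),(436,289),.066),('tub',(426,519),(608,230),.042),('mortar',(519,248),(446,99),.046)]:
    p,e=tri(T(a),S(b));print(n,p,e,'topz',atz('top',*T(a),z),'sidez',atz('side',*S(b),z))
for a,b,z in[((135,55),(210,37),.056),((155,122),(228,103),.056),((160,147),(231,130),0.)]:
    d=atz('top',*T(b),z)-atz('top',*T(a),z);print('sq edge',np.linalg.norm(d),np.degrees(np.arctan2(d[1],d[0])))
W=[(90,33),(272,38),(218,570),(28,562)];X=[(352,110),(551,25),(736,368),(538,460)]
for nm,C in(('wood',[(90+x/3.75,210+y/3.75) for x,y in W]),('tin',[(445+(x-320)/4.5,228+y/4.5) for x,y in X])):
    P=np.array([atz('top',*c,.02) for c in C])[:,:2];print(nm,P.mean(0),[np.linalg.norm(P[i]-P[i-1]) for i in range(4)])
    d=P[0]+P[1]-P[2]-P[3];print(P.tolist(),'ang',np.degrees(np.arctan2(d[1],d[0])),d/np.linalg.norm(d))
# tray heights: triangulate corners
for nm,a,b in[('wood far-left',(90+90/3.75,210+33/3.75),(172,351)),('wood far-right',(90+272/3.75,210+38/3.75),(212,325)),('wood nr right',(90+218/3.75,210+570/3.75),(319,391)),('tin',(445+32/4.5,228+110/4.5),(240+638/4,200+24/4))]:print(nm,tri(a,b))
E
```

```text
square [0.672  0.0585 0.0754] 0.0005707379841501035 topz [0.6706 0.0582 0.08  ] sidez [0.6663 0.0643 0.08  ]
jar [ 0.6753 -0.0717  0.05  ] 0.0020478650607948204 topz [ 0.673  -0.0719  0.054 ] sidez [ 0.6719 -0.0658  0.054 ]
tall [ 0.5731 -0.0115  0.0956] 0.0005189183147002809 topz [ 0.5718 -0.0116  0.1   ] sidez [ 0.5688 -0.0051  0.1   ]
beaker [0.56   0.123  0.0598] 0.0009593162935036026 topz [0.5587 0.122  0.064 ] sidez [0.5565 0.1278 0.064 ]
short [0.4498 0.0684 0.0621] 0.0009705507132824501 topz [0.4491 0.0678 0.066 ] sidez [0.4473 0.0733 0.066 ]
tub [ 0.4266 -0.0688  0.036 ] 0.0018500352047189452 topz [ 0.4256 -0.0688  0.042 ] sidez [ 0.4234 -0.0601  0.042 ]
mortar [ 0.5721 -0.1264  0.0407] 0.000530176285906483 topz [ 0.5708 -0.1257  0.046 ] sidez [ 0.5675 -0.1184  0.046 ]
sq edge 0.042900880036156545 -77.5088922914927
sq edge 0.041593738231918746 -76.47488296622801
sq edge 0.04298553535615435 -77.68703125213146
wood [0.4697 0.3466] [np.float64(0.25929396726072157), np.float64(0.09270834538473571), np.float64(0.26021647306878043), np.float64(0.09139156372486999)]
[[0.60200509710
[... 185 characters left out ...]
-0.058 ]
tin [ 0.4645 -0.3238] [np.float64(0.15656301879952428), np.float64(0.09201535155847722), np.float64(0.15497671965384263), np.float64(0.09000692834139307)]
[[0.5193833900741425, -0.25027561894745015], [0.5527982564251585, -0.33600934410373795], [0.4099721172006857, -0.3961631269348888], [0.3758752006210186, -0.3128645829547454]] ang 23.20332960917466 [0.9191 0.394 ]
wood far-left (array([0.6045, 0.3917, 0.0047]), np.float64(0.002902387460845515))
wood far-right (array([0.6012, 0.2995, 0.0019]), np.float64(0.00041846785876824397))
wood nr right (array([0.3386, 0.3116, 0.0151]), np.float64(0.004632081175622943))
tin (array([ 0.5096, -0.2374,  0.0679]), np.float64(0.006578214113104795))
```

The pictures show the stock (top view): square bottle about (285,178), jar (354,172), tall bottle (323,222), beaker (249,234), short bottle (280,294), tub (358,306), mortar (386,225). The wooden tray is on the left around (131,290) and the tin tray on the right around (494,282), with its larger compartment far from the robot. I start with the square bottle at ψ = 12.8°.

drive_tool(moves=[[[0, 0, 0.112], [0, 0, 0], 0.085], [[0, 0, 0], [0.042, -0.041, 0], 0.085], [[0, 0, 0], [0.042, -0.041, 0], 0.085], [[0, 0, 0], [0.042, -0.041, 0], 0.085], [[0, 0, 0], [0.042, -0.041, 0], 0.085]], grip_force=35)

```text
time: 0.72
eef_pos: [0.3505, -0.4382, 0.2478]
tcp_rot: [0.994, 0.111, -0.0, -0.0]
contact_force: [0.2, -0.9, 0.4]
opening: 0.995
finger_force: 0.0
```

drive_tool(moves=[[[0, 0, 0], [0.042, -0.041, 0], 0.085], [[0, 0, 0], [0.042, -0.041, 0], 0.085], [[0, 0, 0], [0.042, -0.041, 0], 0.085], [[0, 0, 0], [0.042, -0.041, 0], 0.085], [[0, 0, 0], [0.042, -0.041, 0], 0.085]])

```text
time: 1.35
eef_pos: [0.5097, -0.1917, 0.248]
tcp_rot: [0.994, 0.112, -0.0, -0.0]
contact_force: [1.3, -0.4, 0.3]
opening: 0.995
finger_force: 0.0
```

drive_tool(moves=[[[0, 0, 0], [0.042, -0.041, 0], 0.085], [[0, 0, 0], [0.042, -0.041, 0], 0.085], [[0, 0, 0], [0.042, -0.041, 0], 0.085], [[0, 0, 0], [0.042, -0.041, 0], 0.085], [[0, 0, 0], [0.0, 0, 0], 0.085]])

```text
time: 1.98
eef_pos: [0.6374, 0.0072, 0.2473]
tcp_rot: [0.993, 0.114, -0.0, -0.0]
contact_force: [-0.8, 0.1, -0.3]
opening: 0.996
finger_force: 0.0
```

```bash
cat > to.py <<'E'
import sys
from h import *
from scipy.spatial.transform import Rotation as R
s=ctrl.get_state();r=R.from_quat(s['tcp_rot']);p=np.array(s['eef_pos']);M=r.as_matrix()
print('t',round(s['time'],2),'pos',p.round(4),'tilt',round(np.degrees(np.arccos(-M[2,2])),2),'psi',round(np.degrees(np.arctan2(M[1,0],M[0,0])),2),'F',np.round(s['contact_force'],1),'op',round(s['opening']*85.4,1),'ff',round(s['finger_force'],1))
if len(sys.argv)>1: print('shift',(M.T@(np.array([float(a) for a in sys.argv[1:4]])-p)).round(4))
E
python3 to.py .6695 .060 .2
python3 -c "
from h import *
snap('top','top2');snap('side','side2')"
```

```text
t 1.98 pos [0.6374 0.0072 0.2473] tilt 0.08 psi 13.12 F [-0.8  0.1 -0.3] op 85.1 ff 0.0
shift [ 0.0433 -0.0441  0.0473]
```

drive_tool(moves=[[[0, 0, 0], [0.043, -0.044, 0], 0.085], [[0, 0, 0], [0, 0, 0.05], 0.085], [[0, 0, 0], [0, 0, 0.05], 0.085], [[0, 0, 0], [0, 0, 0.025], 0.085], [[0, 0, 0], [0, 0, 0], 0.085]])

```text
time: 2.7
eef_pos: [0.6662, 0.0546, 0.12]
tcp_rot: [0.994, 0.111, -0.003, -0.0]
contact_force: [-0.6, -0.3, 1.2]
opening: 0.996
finger_force: 0.0
```

```bash
python3 to.py .6695 .060 .047
python3 -c "
from h import *
t=snap('top','top2')['image'];s=snap('side','side2')['image']
f=lambda i,u,v,w,h:cv2.resize(i[v:v+h,u:u+w,::-1],(400,400),interpolation=cv2.INTER_CUBIC)
cv2.imwrite('pics/c4.png',np.hstack([f(t,225,105,130,130),f(s,210,190,120,120)]))"
```

```text
t 2.7 pos [0.6662 0.0546 0.12  ] tilt 0.39 psi 12.71 F [-0.6 -0.3  1.2] op 85.0 ff 0.0
shift [ 0.0049 -0.0045  0.073 ]
```

View pics/c4.png

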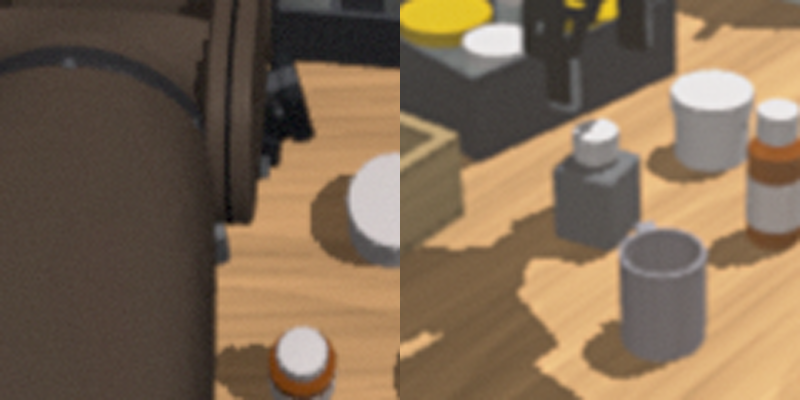

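The top view is hidden by the arm. In the side view the fingertips straddle the square bottle's cap (crop (597,130)), so the aim is right and I go down.

drive_tool(moves=[[[0, 0, 0], [0.004, -0.004, 0], 0.085], [[0, 0, 0], [0, 0, 0.04], 0.085], [[0, 0, 0], [0, 0, 0.033], 0.085], [[0, 0, 0], [0, 0, 0], 0.04], [[0, 0, 0], [0, 0, 0], 0.03]])

```text
time: 3.42
eef_pos: [0.6734, 0.0609, 0.0528]
tcp_rot: [0.994, 0.112, 0.002, 0.0]
contact_force: [-0.0, 0.4, 0.4]
opening: 0.597
finger_force: 0.0
```

drive_tool(moves=[[[0, 0, 0], [0, 0, 0], 0.03], [[0, 0, 0], [0, 0, 0], 0.03], [[0, 0, 0], [0, 0, 0], 0.03], [[0, 0, 0], [0, 0, 0], 0.03], [[0, 0, 0], [0, 0, 0], 0.03]])

```text
time: 4.05
eef_pos: [0.6738, 0.0608, 0.0534]
tcp_rot: [0.994, 0.112, 0.003, 0.0]
contact_force: [-0.4, 0.3, 5.6]
opening: 0.53
finger_force: 37.9
```

```bash
python3 to.py .495 -.310 .2
```

```text
t 4.05 pos [0.6738 0.0608 0.0534] tilt 0.3 psi 12.82 F [-0.4  0.3  5.6] op 45.3 ff 37.9
shift [-0.2559  0.3221 -0.1475]
```

drive_tool(moves=[[[0, 0, 0], [0, 0, -0.03], 0.03], [[0, 0, 0], [0, 0, -0.05], 0.03], [[0, 0, 0], [0, 0, -0.05], 0.03], [[0, 0, 0], [-0.03, 0.04, 0], 0.03], [[0, 0, 0], [-0.037, 0.046, 0], 0.03]])

```text
time: 4.68
eef_pos: [0.6253, -0.0382, 0.1814]
tcp_rot: [0.994, 0.113, 0.001, 0.0]
contact_force: [0.9, -1.1, -1.9]
opening: 0.526
finger_force: 37.1
```

drive_tool(moves=[[[0, 0, 0], [-0.037, 0.046, 0], 0.03], [[0, 0, 0], [-0.037, 0.046, 0], 0.03], [[0, 0, 0], [-0.037, 0.046, 0], 0.03], [[0, 0, 0], [-0.037, 0.046, 0], 0.03], [[0, 0, 0], [-0.037, 0.046, 0], 0.03]])

```text
time: 5.3
eef_pos: [0.4947, -0.3044, 0.1802]
tcp_rot: [0.994, 0.112, -0.0, -0.0]
contact_force: [0.5, -0.0, -1.8]
opening: 0.528
finger_force: 37.1
```

```bash
python3 to.py .495 -.310 .1
```

```text
t 5.3 pos [ 0.4947 -0.3044  0.1802] tilt 0.03 psi 12.82 F [ 0.5 -0.  -1.8] op 45.1 ff 37.1
shift [-0.0009  0.0055  0.0802]
```

drive_tool(moves=[[[0, 0, 0], [0, 0.003, 0], 0.03], [[0, 0, 0], [0, 0, 0.05], 0.03], [[0, 0, 0], [0, 0, 0.03], 0.03], [[0, 0, 0], [0, 0, 0], 0.03]])

```text
time: 5.8
eef_pos: [0.4951, -0.3035, 0.0969]
tcp_rot: [0.994, 0.112, -0.003, -0.003]
contact_force: [-1.0, -0.7, -1.1]
opening: 0.531
finger_force: 37.0
```

```bash
python3 to.py .495 -.310 .0590
python3 -c "
from h import *
t=snap('top','top3')['image'];s=snap('side','side3')['image']
f=lambda i,u,v,w,h:cv2.resize(i[v:v+h,u:u+w,::-1],(400,400),interpolation=cv2.INTER_CUBIC)
cv2.imwrite('pics/c5.png',np.hstack([f(t,430,210,130,130),f(s,370,140,120,120)]))"
```

```text
t 5.8 pos [ 0.4951 -0.3035  0.0969] tilt 0.46 psi 12.87 F [-1.  -0.7 -1.1] op 45.3 ff 37.0
shift [-0.0014  0.0066  0.0379]
```

View pics/c5.png

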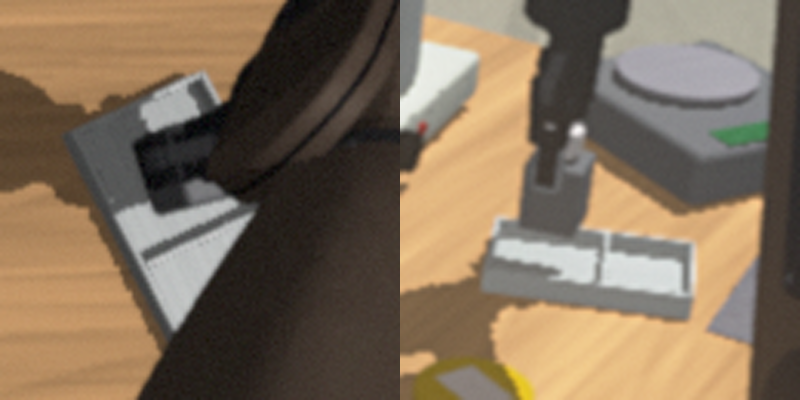

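The crop shows the bottle hanging over the left (larger) compartment of the tin tray, bottle x 520–590 and compartment x 500–605. I lower it.

drive_tool(moves=[[[0, 0, 0], [-0.001, 0.005, 0], 0.03], [[0, 0, 0], [0, 0, 0.022], 0.03], [[0, 0, 0], [0, 0, 0.01], 0.03], [[0, 0, 0], [0, 0, 0.004], 0.03], [[0, 0, 0], [0, 0, 0], 0.03]])

```text
time: 6.52
eef_pos: [0.4971, -0.3114, 0.0647]
tcp_rot: [0.994, 0.112, 0.0, 0.0]
contact_force: [0.2, -0.1, -0.5]
opening: 0.527
finger_force: 37.1
```

```bash
python3 to.py .495 -.310 .0584
```

```text
t 6.53 pos [ 0.4971 -0.3114  0.0647] tilt 0.03 psi 12.83 F [ 0.2 -0.1 -0.5] op 45.0 ff 37.1
shift [-0.0018 -0.0019  0.0063]
```

drive_tool(moves=[[[0, 0, 0], [0, 0, 0.003], 0.03], [[0, 0, 0], [0, 0, 0.002], 0.03], [[0, 0, 0], [0, 0, 0], 0.03]])

```text
time: 6.9
eef_pos: [0.4969, -0.3112, 0.0592]
tcp_rot: [0.994, 0.112, -0.0, -0.0]
contact_force: [0.5, -0.6, -1.4]
opening: 0.53
finger_force: 37.1
```

```bash
python3 to.py; python3 to.py
```

```text
t 6.9 pos [ 0.4969 -0.3112  0.0592] tilt 0.01 psi 12.82 F [ 0.5 -0.6 -1.4] op 45.3 ff 37.1
t 6.9 pos [ 0.4969 -0.3112  0.0592] tilt 0.01 psi 12.82 F [ 0.5 -0.6 -1.4] op 45.3 ff 37.1
```

drive_tool(moves=[[[0, 0, 0], [0, 0, 0.002], 0.03], [[0, 0, 0], [0, 0, 0], 0.03], [[0, 0, 0], [0, 0, 0], 0.03]])

```text
time: 7.28
eef_pos: [0.4971, -0.3114, 0.0584]
tcp_rot: [0.994, 0.112, 0.0, 0.0]
contact_force: [-2.0, 1.6, 5.0]
opening: 0.531
finger_force: 37.8
```

drive_tool(moves=[[[0, 0, 0], [0, 0, 0], 0.06], [[0, 0, 0], [0, 0, 0], 0.08], [[0, 0, 0], [0, 0, 0], 0.08], [[0, 0, 0], [0, 0, -0.04], 0.08], [[0, 0, 0], [0, 0, -0.06], 0.08]])

```text
time: 7.9
eef_pos: [0.4955, -0.3101, 0.1556]
tcp_rot: [0.994, 0.112, -0.002, -0.002]
contact_force: [0.5, -1.0, 0.5]
opening: 0.937
finger_force: 0.0
```

drive_tool(moves=[[[0, 0, 0.112], [0, 0, -0.02], 0.08], [[0, 0, 0.112], [0, 0, 0], 0.08], [[0, 0, 0], [0.01, -0.055, 0], 0.08], [[0, 0, 0], [0.015, -0.06, 0], 0.08], [[0, 0, 0], [0.015, -0.06, 0], 0.08]])

```text
time: 8.52
eef_pos: [0.5371, -0.1348, 0.1773]
tcp_rot: [1.0, -0.001, 0.0, 0.0]
contact_force: [1.3, 0.2, -0.4]
opening: 0.941
finger_force: 0.0
```

drive_tool(moves=[[[0, 0, 0], [0.015, -0.06, 0], 0.08], [[0, 0, 0], [0.015, -0.06, 0], 0.08], [[0, 0, 0], [0, 0, 0], 0.08]])

```text
time: 8.9
eef_pos: [0.5673, -0.0123, 0.1772]
tcp_rot: [1.0, 0.003, 0.0, -0.0]
contact_force: [-0.1, -0.4, 0.1]
opening: 0.934
finger_force: 0.0
```

```bash
python3 to.py .571 -.0095 .058
python3 -c "
from h import *
t=snap('top','top4')['image'];s=snap('side','side4')['image']
f=lambda i,u,v,w,h:cv2.resize(i[v:v+h,u:u+w,::-1],(400,400),interpolation=cv2.INTER_CUBIC)
cv2.imwrite('pics/c6.png',np.hstack([f(t,430,210,130,130),f(s,380,170,100,100)]))"
```

```text
t 8.9 pos [ 0.5673 -0.0123  0.1772] tilt 0.04 psi 0.34 F [-0.1 -0.4  0.1] op 79.8 ff 0.0
shift [ 0.0037 -0.0027  0.1192]
```

View pics/c6.png

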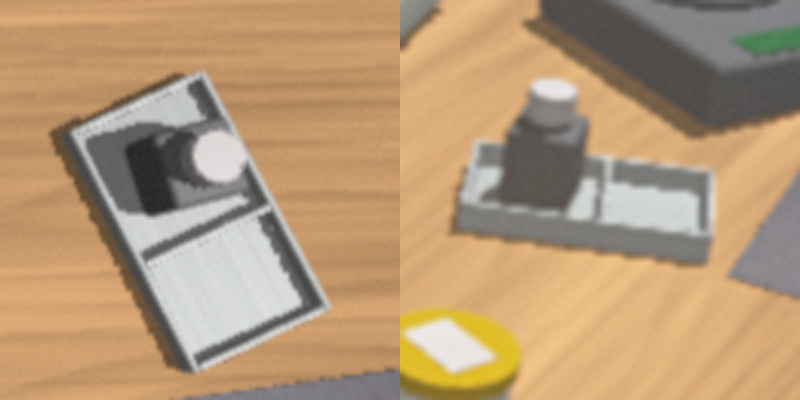

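Crop shows the square bottle standing upright in the larger tin compartment. Next is the tall bottle.

drive_tool(moves=[[[0, 0, 0], [0.003, -0.002, 0], 0.08], [[0, 0, 0], [0, 0, 0.05], 0.08], [[0, 0, 0], [0, 0, 0.045], 0.08], [[0, 0, 0], [0, 0, 0.024], 0.08], [[0, 0, 0], [0, 0, 0], 0.06]])

```text
time: 9.62
eef_pos: [0.5681, -0.0153, 0.0559]
tcp_rot: [1.0, -0.001, -0.003, -0.001]
contact_force: [-0.3, 0.5, 0.1]
opening: 0.752
finger_force: 0.0
```

drive_tool(moves=[[[0, 0, 0], [0, 0, 0], 0.025], [[0, 0, 0], [0, 0, 0], 0.025], [[0, 0, 0], [0, 0, 0], 0.025], [[0, 0, 0], [0, 0, 0], 0.025], [[0, 0, 0], [0, 0, 0], 0.025]])

```text
time: 10.25
eef_pos: [0.5713, -0.0147, 0.06]
tcp_rot: [1.0, 0.0, 0.002, 0.001]
contact_force: [-0.1, -1.2, 5.2]
opening: 0.466
finger_force: 34.8
```

```bash
python3 to.py .424 -.340 .2
```

```text
t 10.25 pos [ 0.5713 -0.0147  0.06  ] tilt 0.2 psi 0.01 F [-0.1 -1.2  5.2] op 39.8 ff 34.8
shift [-0.1469  0.3254 -0.1401]
```

drive_tool(moves=[[[0, 0, 0], [0, 0, -0.04], 0.025], [[0, 0, 0], [0, 0, -0.05], 0.025], [[0, 0, 0], [0, 0, -0.04], 0.025], [[0, 0, 0], [-0.021, 0.0465, 0], 0.025], [[0, 0, 0], [-0.021, 0.0465, 0], 0.025]])

```text
time: 10.88
eef_pos: [0.5272, -0.1073, 0.1883]
tcp_rot: [1.0, 0.001, -0.0, -0.0]
contact_force: [0.6, -0.0, -1.6]
opening: 0.459
finger_force: 36.0
```

drive_tool(moves=[[[0, 0, 0], [-0.021, 0.0465, 0], 0.025], [[0, 0, 0], [-0.021, 0.0465, 0], 0.025], [[0, 0, 0], [-0.021, 0.0465, 0], 0.025], [[0, 0, 0], [-0.021, 0.0465, 0], 0.025], [[0, 0, 0], [-0.021, 0.0465, 0], 0.025]])

```text
time: 11.5
eef_pos: [0.4217, -0.3402, 0.1873]
tcp_rot: [1.0, -0.0, -0.0, -0.001]
contact_force: [0.2, -0.9, -0.8]
opening: 0.46
finger_force: 36.0
```

drive_tool(moves=[[[0, 0, 0], [0, 0, 0.04], 0.025], [[0, 0, 0], [0, 0, 0.04], 0.025], [[0, 0, 0], [0, 0, 0], 0.025]])

```text
time: 11.88
eef_pos: [0.4204, -0.3367, 0.1038]
tcp_rot: [1.0, -0.0, -0.003, -0.004]
contact_force: [-0.0, 0.1, -0.9]
opening: 0.462
finger_force: 36.0
```

```bash
python3 to.py .424 -.340 .065
```

```text
t 11.88 pos [ 0.4204 -0.3367  0.1038] tilt 0.62 psi -0.04 F [-0.   0.1 -0.9] op 39.5 ff 36.0
shift [0.0039 0.0036 0.0388]
```

drive_tool(moves=[[[0, 0, 0], [0.003, 0.002, 0], 0.025], [[0, 0, 0], [0, 0, 0.022], 0.025], [[0, 0, 0], [0, 0, 0.01], 0.025], [[0, 0, 0], [0, 0, 0.003], 0.025], [[0, 0, 0], [0, 0, 0], 0.025]])

```text
time: 12.5
eef_pos: [0.4263, -0.342, 0.0741]
tcp_rot: [1.0, -0.0, 0.0, 0.0]
contact_force: [-0.7, -0.5, -0.3]
opening: 0.459
finger_force: 36.0
```

```bash
python3 to.py .424 -.340 .065
python3 -c "
from h import *
t=snap('top','top5')['image'];s=snap('side','side5')['image']
f=lambda i,u,v,w,h:cv2.resize(i[v:v+h,u:u+w,::-1],(400,400),interpolation=cv2.INTER_CUBIC)
cv2.imwrite('pics/c7.png',np.hstack([f(t,430,210,130,130),f(s,380,150,100,100)]))"
```

```text
t 12.5 pos [ 0.4263 -0.342   0.0741] tilt 0.06 psi -0.0 F [-0.7 -0.5 -0.3] op 39.2 ff 36.0
shift [-0.0024 -0.002   0.0091]
```

View pics/c7.png

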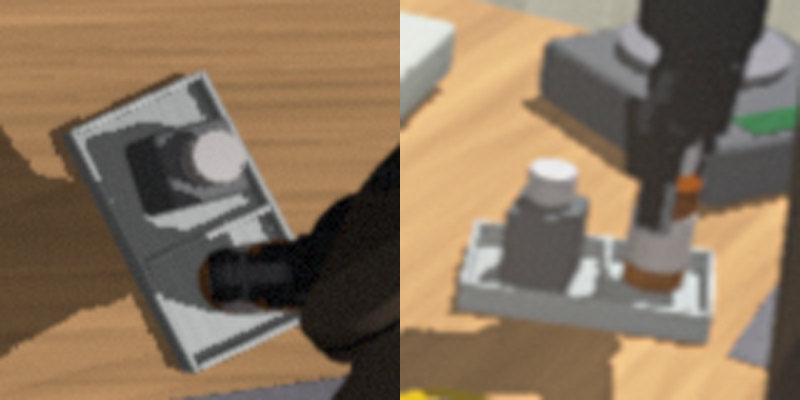

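The side crop shows the tall bottle, base about (655,280), inside the smaller compartment. I set it down.

drive_tool(moves=[[[0, 0, 0], [0, 0, 0.004], 0.025], [[0, 0, 0], [0, 0, 0.003], 0.025], [[0, 0, 0], [0, 0, 0.002], 0.025], [[0, 0, 0], [0, 0, 0], 0.025]])

```text
time: 13.1
eef_pos: [0.4262, -0.3417, 0.0651]
tcp_rot: [1.0, -0.0, 0.0, -0.0]
contact_force: [-0.8, 2.3, 4.5]
opening: 0.462
finger_force: 36.5
```

drive_tool(moves=[[[0, 0, 0], [0, 0, 0], 0.06], [[0, 0, 0], [0, 0, 0], 0.08], [[0, 0, 0], [0, 0, 0], 0.08], [[0, 0, 0], [0, 0, -0.05], 0.085], [[0, 0, 0], [0, 0, -0.06], 0.085]])

```text
time: 13.72
eef_pos: [0.425, -0.3408, 0.1737]
tcp_rot: [1.0, -0.0, -0.001, -0.002]
contact_force: [1.5, -0.7, 0.7]
opening: 0.996
finger_force: 0.0
```

drive_tool(moves=[[[0, 0, 0], [0.041, -0.045, 0], 0.085], [[0, 0, 0], [0.041, -0.045, 0], 0.085], [[0, 0, 0], [0.041, -0.045, 0], 0.085], [[0, 0, 0], [0.041, -0.045, 0], 0.085], [[0, 0, 0], [0.041, -0.045, 0], 0.085]])

```text
time: 14.35
eef_pos: [0.6321, -0.1152, 0.1743]
tcp_rot: [1.0, -0.0, 0.0, 0.0]
contact_force: [0.3, -0.6, 0.8]
opening: 0.998
finger_force: 0.0
```

drive_tool(moves=[[[0, 0, 0], [0.041, -0.045, 0], 0.085], [[0, 0, 0], [0, 0, 0.05], 0.085], [[0, 0, 0], [0, 0, 0.03], 0.085], [[0, 0, 0], [0, 0, 0], 0.085]])

```text
time: 14.85
eef_pos: [0.6695, -0.0709, 0.0902]
tcp_rot: [1.0, 0.0, -0.004, -0.001]
contact_force: [0.3, 0.0, -0.2]
opening: 0.996
finger_force: 0.0
```

```bash
python3 to.py .673 -.070 .046
python3 -c "
from h import *
t=snap('top','top6')['image'];s=snap('side','side6')['image']
f=lambda i,u,v,w,h:cv2.resize(i[v:v+h,u:u+w,::-1],(400,400),interpolation=cv2.INTER_CUBIC)
cv2.imwrite('pics/c8.png',np.hstack([f(s,390,150,100,100),f(s,255,165,100,100)]))"
```

```text
t 14.85 pos [ 0.6695 -0.0709  0.0902] tilt 0.44 psi 0.01 F [ 0.3  0.  -0.2] op 85.1 ff 0.0
shift [ 0.0038 -0.0008  0.0442]
```

View pics/c8.png

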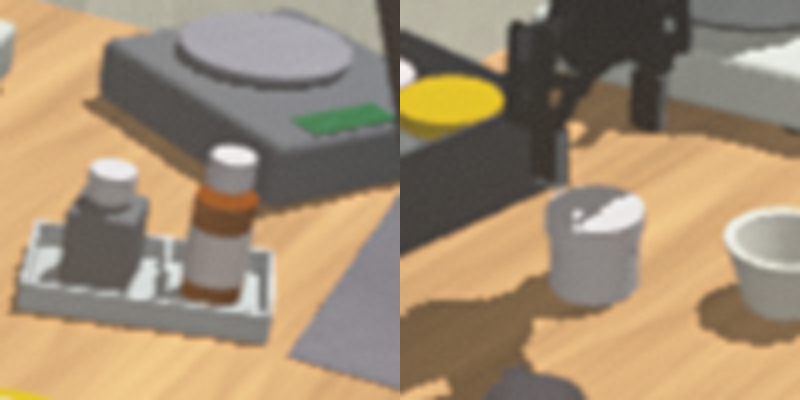

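The tin tray is done, with both bottles upright. In the right crop the fingertips, about (550,180) and (650,130), straddle the jar lid at (595,213). I grasp the jar.

drive_tool(moves=[[[0, 0, 0], [0.002, 0, 0], 0.085], [[0, 0, 0], [0, 0, 0.025], 0.085], [[0, 0, 0], [0, 0, 0.018], 0.085], [[0, 0, 0], [0, 0, 0], 0.085], [[0, 0, 0], [0, 0, 0], 0.06]])

```text
time: 15.58
eef_pos: [0.6746, -0.072, 0.0522]
tcp_rot: [1.0, -0.0, 0.001, 0.0]
contact_force: [0.3, -0.1, -0.0]
opening: 0.809
finger_force: 0.0
```

drive_tool(moves=[[[0, 0, 0], [0, 0, 0], 0.045], [[0, 0, 0], [0, 0, 0], 0.045], [[0, 0, 0], [0, 0, 0], 0.045], [[0, 0, 0], [0, 0, 0], 0.045]])

```text
time: 16.08
eef_pos: [0.6752, -0.0721, 0.053]
tcp_rot: [1.0, -0.0, 0.001, 0.0]
contact_force: [1.1, -0.5, 5.1]
opening: 0.687
finger_force: 38.4
```

```bash
python3 to.py .470 .348 .2
```

```text
t 16.07 pos [ 0.6752 -0.0721  0.053 ] tilt 0.17 psi -0.02 F [ 1.1 -0.5  5.1] op 58.6 ff 38.4
shift [-0.2049 -0.4199 -0.1479]
```

drive_tool(moves=[[[0, 0, 0], [0, 0, -0.03], 0.045], [[0, 0, 0], [0, 0, -0.05], 0.045], [[0, 0, 0], [0, 0, -0.05], 0.045], [[0, 0, 0], [-0.023, -0.0467, 0], 0.045], [[0, 0, 0], [-0.023, -0.0467, 0], 0.045]])

```text
time: 16.7
eef_pos: [0.627, 0.0223, 0.181]
tcp_rot: [1.0, -0.001, -0.0, -0.0]
contact_force: [-0.1, 0.0, -1.8]
opening: 0.68
finger_force: 38.4
```

drive_tool(moves=[[[0, 0, 0], [-0.023, -0.0467, 0], 0.045], [[0, 0, 0], [-0.023, -0.0467, 0], 0.045], [[0, 0, 0], [-0.023, -0.0467, 0], 0.045], [[0, 0, 0], [-0.023, -0.0467, 0], 0.045], [[0, 0, 0], [-0.023, -0.0467, 0], 0.045]])

```text
time: 17.32
eef_pos: [0.5111, 0.2563, 0.18]
tcp_rot: [1.0, -0.0, -0.001, 0.0]
contact_force: [1.1, -0.4, -1.8]
opening: 0.682
finger_force: 38.4
```

drive_tool(moves=[[[0, 0, 0], [-0.023, -0.0467, 0], 0.045], [[0, 0, 0], [-0.022, -0.0467, 0], 0.045], [[0, 0, 0], [0, 0, 0.05], 0.045], [[0, 0, 0], [0, 0, 0.04], 0.045], [[0, 0, 0], [0, 0, 0], 0.045]])

```text
time: 17.95
eef_pos: [0.4641, 0.3468, 0.0862]
tcp_rot: [1.0, 0.0, -0.005, 0.003]
contact_force: [-0.3, -0.5, -1.3]
opening: 0.688
finger_force: 38.5
```

```bash
python3 to.py .470 .348 .058
python3 -c "
from h import *
t=snap('top','top7')['image'];s=snap('side','side7')['image']
f=lambda i,u,v,w,h:cv2.resize(i[v:v+h,u:u+w,::-1],(400,400),interpolation=cv2.INTER_CUBIC)
cv2.imwrite('pics/c9.png',np.hstack([f(t,60,210,160,160),f(s,165,275,160,160)]))"
```

```text
t 17.95 pos [0.4641 0.3468 0.0862] tilt 0.67 psi 0.01 F [-0.3 -0.5 -1.3] op 58.8 ff 38.5
shift [ 0.0062 -0.0014  0.0281]
```

View pics/c9.png

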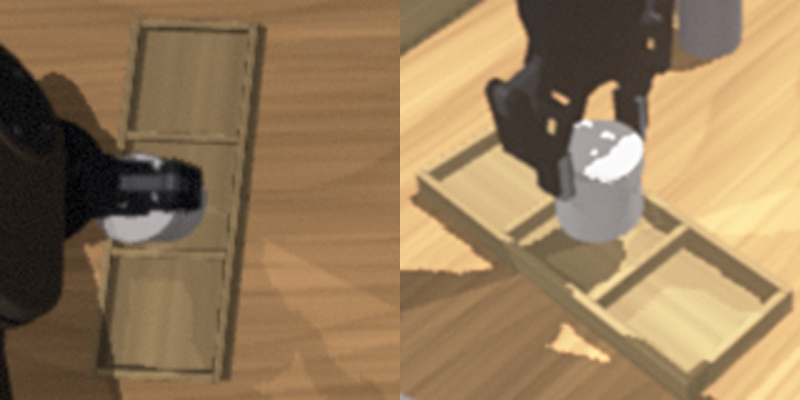

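The crops show the jar over the middle compartment of the wooden tray. I lower it.

drive_tool(moves=[[[0, 0, 0], [0.003, 0, 0], 0.045], [[0, 0, 0], [0, 0, 0.01], 0.045], [[0, 0, 0], [0, 0, 0.006], 0.045], [[0, 0, 0], [0, 0, 0.003], 0.045], [[0, 0, 0], [0, 0, 0], 0.045]])

```text
time: 18.68
eef_pos: [0.4708, 0.3484, 0.0719]
tcp_rot: [1.0, -0.0, -0.0, 0.0]
contact_force: [-0.3, -0.9, -0.9]
opening: 0.683
finger_force: 38.5
```

```bash
python3 to.py .470 .348 .058
```

```text
t 18.68 pos [0.4708 0.3484 0.0719] tilt 0.05 psi -0.01 F [-0.3 -0.9 -0.9] op 58.4 ff 38.5
shift [-0.0008  0.0004  0.0139]
```

drive_tool(moves=[[[0, 0, 0], [0, 0, 0.006], 0.045], [[0, 0, 0], [0, 0, 0.004], 0.045], [[0, 0, 0], [0, 0, 0.002], 0.045], [[0, 0, 0], [0, 0, 0.002], 0.045], [[0, 0, 0], [0, 0, 0], 0.045]])

```text
time: 19.3
eef_pos: [0.471, 0.3486, 0.0582]
tcp_rot: [1.0, -0.0, -0.0, 0.0]
contact_force: [0.0, -0.6, -2.2]
opening: 0.686
finger_force: 38.7
```

drive_tool(moves=[[[0, 0, 0], [0, 0, 0.001], 0.045], [[0, 0, 0], [0, 0, 0], 0.075], [[0, 0, 0], [0, 0, 0], 0.085], [[0, 0, 0], [0, 0, 0], 0.085], [[0, 0, 0], [0, 0, -0.05], 0.085]])

```text
time: 19.92
eef_pos: [0.4679, 0.3469, 0.103]
tcp_rot: [1.0, -0.0, -0.005, 0.002]
contact_force: [-0.0, 0.5, 0.1]
opening: 0.994
finger_force: 0.0
```

drive_tool(moves=[[[0, 0, 0], [0, 0, -0.05], 0.085], [[0, 0, 0], [0.02, 0.056, 0], 0.085], [[0, 0, 0], [0.022, 0.056, 0], 0.085], [[0, 0, 0], [0.022, 0.056, 0], 0.085], [[0, 0, 0], [0.022, 0.056, 0], 0.085]])

```text
time: 20.55
eef_pos: [0.5575, 0.1228, 0.1577]
tcp_rot: [1.0, 0.0, 0.0, -0.0]
contact_force: [0.8, 0.1, -0.1]
opening: 0.995
finger_force: 0.0
```

drive_tool(moves=[[[0, 0, 0], [0, 0, 0.04], 0.085], [[0, 0, 0], [0, 0, 0.02], 0.085], [[0, 0, 0], [0, 0, 0], 0.085]])

```text
time: 20.92
eef_pos: [0.5552, 0.125, 0.0951]
tcp_rot: [1.0, 0.0, -0.002, 0.0]
contact_force: [0.4, 0.1, -0.1]
opening: 0.995
finger_force: 0.0
```

```bash
python3 to.py .558 .124 .051
python3 -c "
from h import *
t=snap('top','top8')['image'];s=snap('side','side8')['image']
f=lambda i,u,v,w,h:cv2.resize(i[v:v+h,u:u+w,::-1],(400,400),interpolation=cv2.INTER_CUBIC)
cv2.imwrite('pics/c10.png',np.hstack([f(s,165,290,140,140),f(s,235,210,110,110)]))"
```

```text
t 20.93 pos [0.5552 0.125  0.0951] tilt 0.29 psi 0.03 F [ 0.4  0.1 -0.1] op 84.9 ff 0.0
shift [0.003  0.001  0.0441]
```

View pics/c10.png

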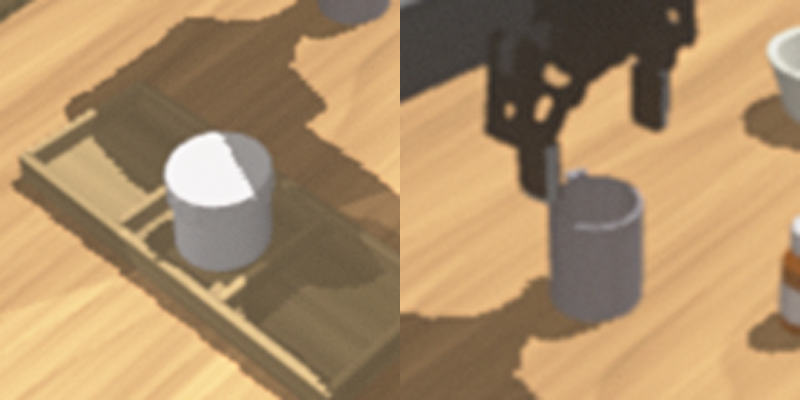

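The jar stands upright in the middle compartment. The fingertips, (540,195) and (652,125), straddle the beaker rim at (597,205), so I grasp the beaker.

drive_tool(moves=[[[0, 0, 0], [0, 0, 0.025], 0.085], [[0, 0, 0], [0, 0, 0.02], 0.085], [[0, 0, 0], [0, 0, 0], 0.085], [[0, 0, 0], [0, 0, 0], 0.06], [[0, 0, 0], [0, 0, 0], 0.04]])

```text
time: 21.65
eef_pos: [0.5581, 0.1247, 0.0539]
tcp_rot: [1.0, -0.0, 0.001, -0.0]
contact_force: [0.1, 0.6, 0.4]
opening: 0.625
finger_force: 37.1
```

drive_tool(moves=[[[0, 0, 0], [0, 0, 0], 0.04], [[0, 0, 0], [0, 0, 0], 0.04], [[0, 0, 0], [0, 0, 0], 0.04], [[0, 0, 0], [0, 0, 0], 0.04]])

```text
time: 22.15
eef_pos: [0.5583, 0.1246, 0.0538]
tcp_rot: [1.0, -0.0, 0.001, -0.0]
contact_force: [-0.4, 0.2, 6.0]
opening: 0.626
finger_force: 37.4
```

```bash
python3 to.py .556 .343 .2
```

```text
t 22.15 pos [0.5583 0.1246 0.0538] tilt 0.16 psi -0.01 F [-0.4  0.2  6. ] op 53.5 ff 37.4
shift [-0.0019 -0.2184 -0.1461]
```

drive_tool(moves=[[[0, 0, 0], [0, 0, -0.03], 0.04], [[0, 0, 0], [0, 0, -0.05], 0.04], [[0, 0, 0], [0, 0, -0.02], 0.04], [[0, 0, 0], [0, -0.05, 0], 0.04], [[0, 0, 0], [0, -0.056, 0], 0.04]])

```text
time: 22.78
eef_pos: [0.5567, 0.2308, 0.1515]
tcp_rot: [1.0, -0.001, -0.0, 0.0]
contact_force: [0.9, 0.8, -1.9]
opening: 0.624
finger_force: 37.5
```

drive_tool(moves=[[[0, 0, 0], [0, -0.056, 0], 0.04], [[0, 0, 0], [0, -0.056, 0], 0.04], [[0, 0, 0], [0, 0, 0.04], 0.04], [[0, 0, 0], [0, 0, 0.02], 0.04], [[0, 0, 0], [0, 0, 0], 0.04]])

```text
time: 23.4
eef_pos: [0.5549, 0.341, 0.0886]
tcp_rot: [1.0, -0.0, -0.003, 0.001]
contact_force: [0.8, 0.5, -0.1]
opening: 0.627
finger_force: 37.6
```

```bash
python3 to.py .556 .343 .059
python3 -c "
from h import *
t=snap('top','top9')['image'];s=snap('side','side9')['image']
f=lambda i,u,v,w,h:cv2.resize(i[v:v+h,u:u+w,::-1],(400,400),interpolation=cv2.INTER_CUBIC)
cv2.imwrite('pics/c11.png',np.hstack([f(t,60,200,160,160),f(s,145,255,160,160)]))"
```

```text
t 23.4 pos [0.5549 0.341  0.0886] tilt 0.42 psi -0.06 F [ 0.8  0.5 -0.1] op 53.5 ff 37.6
shift [ 0.0013 -0.0021  0.0296]
```

View pics/c11.png

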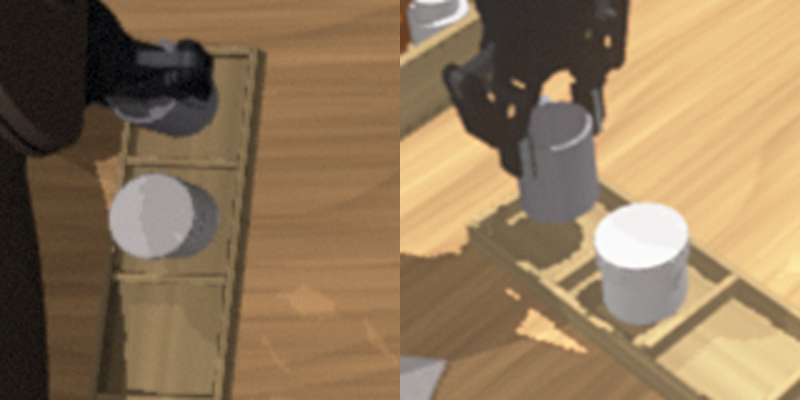

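The beaker hangs over the far end compartment and the jar is seated. I lower the beaker.

drive_tool(moves=[[[0, 0, 0], [0, -0.001, 0.015], 0.04], [[0, 0, 0], [0, 0, 0.01], 0.04], [[0, 0, 0], [0, 0, 0.004], 0.04], [[0, 0, 0], [0, 0, 0.002], 0.04], [[0, 0, 0], [0, 0, 0], 0.04]])

```text
time: 24.12
eef_pos: [0.5571, 0.3436, 0.0614]
tcp_rot: [1.0, -0.0, 0.0, -0.0]
contact_force: [-0.1, -0.1, -1.1]
opening: 0.626
finger_force: 37.6
```

drive_tool(moves=[[[0, 0, 0], [0, 0, 0.002], 0.04], [[0, 0, 0], [0, 0, 0.001], 0.04], [[0, 0, 0], [0, 0, 0], 0.04]])

```text
time: 24.5
eef_pos: [0.5573, 0.3437, 0.0589]
tcp_rot: [1.0, -0.0, 0.0, -0.0]
contact_force: [-0.6, 0.1, 1.7]
opening: 0.623
finger_force: 37.8
```

drive_tool(moves=[[[0, 0, 0], [0, 0, 0], 0.065], [[0, 0, 0], [0, 0, 0], 0.08], [[0, 0, 0], [0, 0, 0], 0.08], [[0, 0, 0], [0, 0, -0.05], 0.08], [[0, 0, 0], [0, 0, -0.05], 0.08]])

```text
time: 25.12
eef_pos: [0.5565, 0.3433, 0.1584]
tcp_rot: [1.0, -0.0, -0.001, 0.0]
contact_force: [0.2, 1.2, -0.2]
opening: 0.935
finger_force: 0.0
```

drive_tool(moves=[[[0, 0, 0], [-0.0217, 0.055, 0], 0.07], [[0, 0, 0], [-0.0217, 0.055, 0], 0.07], [[0, 0, 0], [-0.0217, 0.055, 0], 0.07], [[0, 0, 0], [-0.0217, 0.055, 0], 0.07], [[0, 0, 0], [-0.0217, 0.055, 0], 0.07]])

```text
time: 25.75
eef_pos: [0.4478, 0.0671, 0.1586]
tcp_rot: [1.0, 0.0, 0.001, 0.0]
contact_force: [0.9, -1.1, 0.4]
opening: 0.818
finger_force: 0.0
```

drive_tool(moves=[[[0, 0, 0], [0, 0, 0.04], 0.07], [[0, 0, 0], [0, 0, 0.02], 0.07], [[0, 0, 0], [0, 0, 0], 0.07]])

```text
time: 26.12
eef_pos: [0.4471, 0.0684, 0.0969]
tcp_rot: [1.0, -0.0, -0.002, -0.0]
contact_force: [-0.5, 0.5, 0.3]
opening: 0.821
finger_force: 0.0
```

```bash
python3 to.py .4485 .0695 .040
python3 -c "
from h import *
t=snap('top','top10')['image'];s=snap('side','side10')['image']
f=lambda i,u,v,w,h:cv2.resize(i[v:v+h,u:u+w,::-1],(400,400),interpolation=cv2.INTER_CUBIC)
cv2.imwrite('pics/c12.png',np.hstack([f(s,165,280,150,150),f(s,290,205,110,110)]))"
```

```text
t 26.12 pos [0.4471 0.0684 0.0969] tilt 0.22 psi -0.05 F [-0.5  0.5  0.3] op 70.1 ff 0.0
shift [ 0.0016 -0.0011  0.0569]
```

View pics/c12.png

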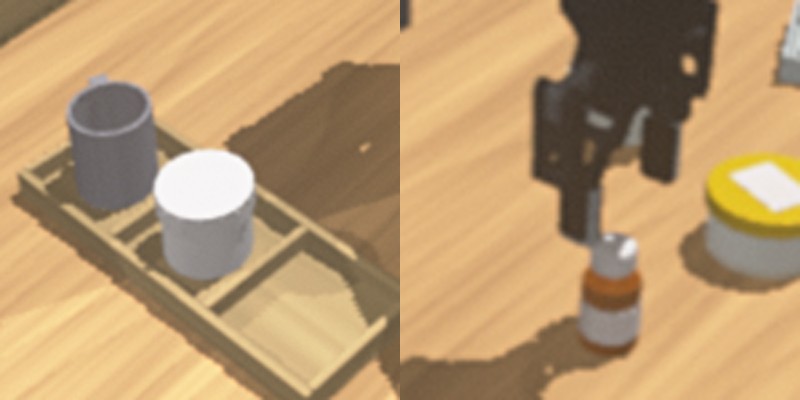

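The beaker is seated upright. The fingertips, (580,235) and (660,175), straddle the short bottle's cap at (613,243). I grasp it.

drive_tool(moves=[[[0, 0, 0], [0, 0, 0.04], 0.07], [[0, 0, 0], [0, 0, 0.02], 0.07], [[0, 0, 0], [0, 0, 0], 0.07], [[0, 0, 0], [0, 0, 0], 0.04], [[0, 0, 0], [0, 0, 0], 0.02]])

```text
time: 26.85
eef_pos: [0.4498, 0.0686, 0.0399]
tcp_rot: [1.0, 0.0, 0.002, 0.0]
contact_force: [-1.1, 3.0, -0.5]
opening: 0.4
finger_force: 0.4
```

drive_tool(moves=[[[0, 0, 0], [0, 0, 0], 0.02], [[0, 0, 0], [0, 0, 0], 0.02], [[0, 0, 0], [0, 0, 0], 0.02], [[0, 0, 0], [0, 0, 0], 0.02]])

```text
time: 27.35
eef_pos: [0.45, 0.0686, 0.04]
tcp_rot: [1.0, -0.0, 0.002, 0.0]
contact_force: [-1.5, 1.7, 7.4]
opening: 0.387
finger_force: 34.9
```

```bash
python3 to.py .386 .352 .2
```

```text
t 27.35 pos [0.45   0.0686 0.04  ] tilt 0.18 psi -0.01 F [-1.5  1.7  7.4] op 33.0 ff 34.9
shift [-0.0635 -0.2834 -0.1602]
```

drive_tool(moves=[[[0, 0, 0], [0, 0, -0.03], 0.02], [[0, 0, 0], [0, 0, -0.05], 0.02], [[0, 0, 0], [0, 0, -0.04], 0.02], [[0, 0, 0], [-0.0127, -0.0567, 0], 0.02], [[0, 0, 0], [-0.0127, -0.0567, 0], 0.02]])

```text
time: 27.98
eef_pos: [0.4234, 0.1828, 0.1595]
tcp_rot: [1.0, -0.001, 0.001, -0.0]
contact_force: [0.6, 0.4, -0.9]
opening: 0.385
finger_force: 35.1
```

drive_tool(moves=[[[0, 0, 0], [-0.0127, -0.0567, 0], 0.02], [[0, 0, 0], [-0.0127, -0.0567, 0], 0.02], [[0, 0, 0], [-0.0127, -0.0567, 0], 0.02], [[0, 0, 0], [0, 0, 0.05], 0.02], [[0, 0, 0], [0, 0, 0.03], 0.02]])

```text
time: 28.6
eef_pos: [0.3834, 0.3524, 0.0763]
tcp_rot: [1.0, 0.001, -0.001, 0.001]
contact_force: [0.7, -1.4, -1.1]
opening: 0.384
finger_force: 35.2
```

drive_tool(moves=[[[0, 0, 0], [0, 0, 0], 0.02], [[0, 0, 0], [0, 0, 0], 0.02]])

```text
time: 28.85
eef_pos: [0.3859, 0.3524, 0.0796]
tcp_rot: [1.0, -0.0, 0.001, -0.001]
contact_force: [0.7, 0.7, -0.9]
opening: 0.385
finger_force: 35.2
```

```bash
python3 to.py .386 .352 .045
python3 -c "
from h import *
t=snap('top','top11')['image'];s=snap('side','side11')['image']
f=lambda i,u,v,w,h:cv2.resize(i[v:v+h,u:u+w,::-1],(400,400),interpolation=cv2.INTER_CUBIC)
cv2.imwrite('pics/c13.png',np.hstack([f(t,60,230,150,150),f(s,190,275,150,150)]))"
```

```text
t 28.85 pos [0.3859 0.3524 0.0796] tilt 0.11 psi -0.03 F [ 0.7  0.7 -0.9] op 32.9 ff 35.2
shift [0.     0.0005 0.0346]
```

View pics/c13.png

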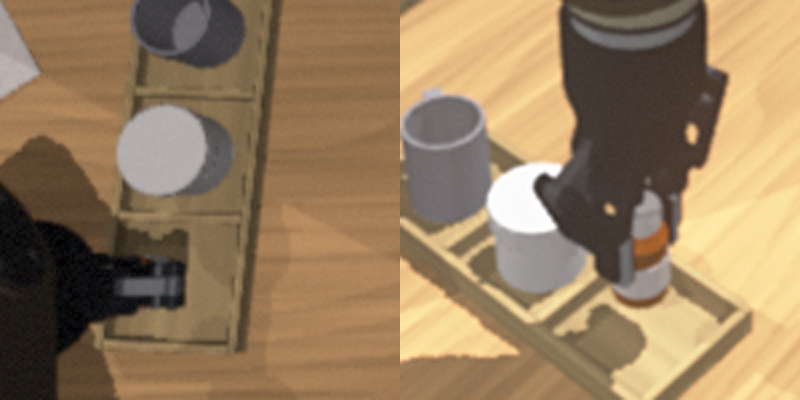

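The short bottle hangs over the near compartment, clear of the jar. I lower it.

drive_tool(moves=[[[0, 0, 0], [0, 0, 0.018], 0.02], [[0, 0, 0], [0, 0, 0.01], 0.02], [[0, 0, 0], [0, 0, 0.004], 0.02], [[0, 0, 0], [0, 0, 0.002], 0.02], [[0, 0, 0], [0, 0, 0], 0.02]])

```text
time: 29.58
eef_pos: [0.3849, 0.352, 0.0451]
tcp_rot: [1.0, 0.0, -0.001, 0.001]
contact_force: [-3.1, -1.7, 6.7]
opening: 0.388
finger_force: 35.7
```

```bash
python3 to.py .386 .352 .045
```

```text
t 29.57 pos [0.3849 0.352  0.0451] tilt 0.11 psi 0.0 F [-3.1 -1.7  6.7] op 33.1 ff 35.7
shift [ 0.0011 -0.      0.0001]
```

Touching the floor. I release, rise and move clear.

drive_tool(moves=[[[0, 0, 0], [0, 0, 0], 0.045], [[0, 0, 0], [0, 0, 0], 0.05], [[0, 0, 0], [0, 0, 0], 0.05], [[0, 0, 0], [0, 0, -0.04], 0.05], [[0, 0, 0], [0, 0, -0.06], 0.05]])

```text
time: 30.2
eef_pos: [0.3836, 0.3511, 0.143]
tcp_rot: [1.0, -0.0, -0.002, 0.002]
contact_force: [0.8, 0.1, 0.3]
opening: 0.589
finger_force: 0.0
```

drive_tool(moves=[[[0, 0, 0], [0, 0, -0.04], 0.05], [[0, 0, 0], [0.03, 0.05, 0], 0.05], [[0, 0, 0], [0.04, 0.05, 0], 0.05], [[0, 0, 0], [0.04, 0.05, 0], 0.05], [[0, 0, 0], [0.04, 0.05, 0], 0.05]])

```text
time: 30.82
eef_pos: [0.5331, 0.154, 0.1844]
tcp_rot: [1.0, -0.0, 0.0, -0.0]
contact_force: [0.5, 1.2, 0.7]
opening: 0.583
finger_force: 0.0
```

drive_tool(moves=[[[0, 0, 0], [0.02, 0.05, 0], 0.05], [[0, 0, 0], [0, 0.05, 0], 0.05], [[0, 0, 0], [0, 0, 0], 0.05]])

```text
time: 31.2
eef_pos: [0.5524, 0.0527, 0.184]
tcp_rot: [1.0, -0.003, -0.0, 0.0]
contact_force: [-0.7, -0.5, 0.5]
opening: 0.585
finger_force: 0.0
```

```bash
python3 to.py
python3 -c "
from h import *
t=snap('top','top12')['image'];s=snap('side','side12')['image']
cv2.imwrite('pics/c14.png',cv2.resize(s[150:420,150:480,::-1],None,fx=2.2,fy=2.2,interpolation=cv2.INTER_CUBIC))"
```

```text
t 31.2 pos [0.5524 0.0527 0.184 ] tilt 0.03 psi -0.3 F [-0.7 -0.5  0.5] op 50.0 ff 0.0
```

View pics/c14.png

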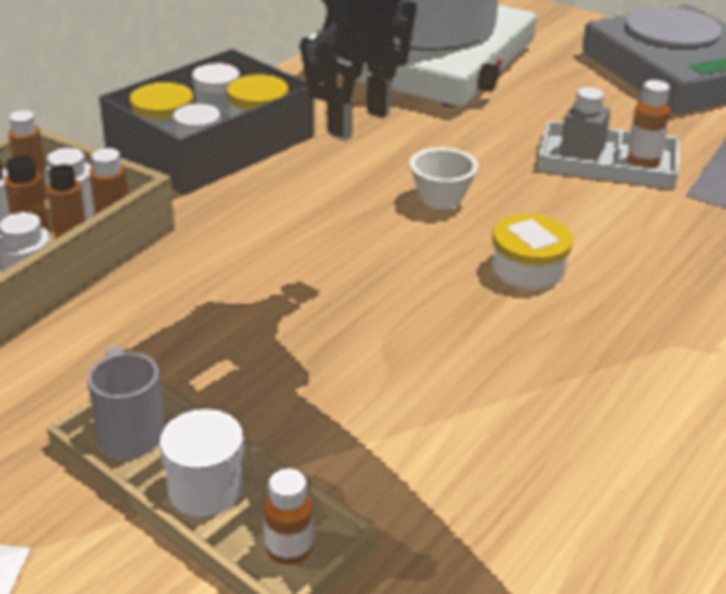

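All five items stand upright in their compartments: the beaker at (126,400), the jar at (202,460), the short bottle at (288,515), and the square and tall bottles in the tin tray. The tub and mortar look undisturbed.

```bash
python3 -c "
from plant import ctrl
print(ctrl.sign_off())"
```

```text
the job is handed in; nothing more can be done
None
```

Both kits are made up and the job is handed in: all five items stand upright in their compartments, the tub and mortar look unmoved, and the robot clock read 31 s of the 134 s allowed; sign-off gave no verdict.

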